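# Load a heel block into the spring feeder

### The job

On the boot bench, take the tall stacked-leather heel block, set it in the spring feeder's column and push it down against the spring until both catches have snapped over its top and it stays down by itself. Leave the two low heel blocks where they lie.

Things in the scene. Friction and masses are not known exactly. Their poses are not given: they have to be found in the camera images.
- heel_tall_mid (a point): The tall heel block, banded brown leather, loose, standing on the bench: 40 mm high, 62 mm long (its own x), 46 mm wide (its own y, parallel flat sides, the ones to grip); one end (-x) is round, the other (+x) is straight. About 90 g. The point is its centre, half-way up (20 mm above its underside); z is up.
- heel_low_mid (a point): A low heel block of the same leather and outline (62 by 46 mm) but only 20 mm high; to be left alone. The point is its centre, 10 mm up.
- heel_broad_mid (a point): A broad low heel block, 76 by 64 mm and 20 mm high; to be left alone. The point is its centre, 10 mm up.
- feeder: Fixed feeder: metal column, flared mouth 107 mm up, on a 160 x 120 x 8 mm foot. Origin: column axis at bench level, z up. Inside 72 mm (x) by 60 mm (y): the heel goes in with its length along x, either way round. A 50 mm wide window in each long side leaves room for fingers. Spring catches on the short sides jut in 13 mm each, 46 mm apart: sloped on top (93 to 72 mm up), flat underside 68 mm up.
- follower (a joint): Sprung plate inside the column, carries the heel: 0 = up, its top 84 mm above the bench; grows as pushed down, 0.062 m at most. 4 N at first, rising to 15 N, some newtons more while the heel pushes the catches aside. Set the heel on it, let go, then press the heel's top with closed fingers to about 64 mm above the bench: the catches snap over it and it stays with its top at 68 mm (joint 0.056).
Things that resemble listed ones, but are neither listed nor needed, are in the scene too. Leave any red look-alike of the part that bears heel_tall_mid alone.

How it is judged (in metres and radians):
At the end, for the whole second after the job is handed in: The tall heel block stands upright (within 0.15 rad) in the feeder's column, within 12 mm of its axis, held down by the catches: its centre is 38 to 52 mm above the bench (48 mm when latched) (z of heel_tall_mid in the frame of feeder between 0.038 and 0.052 m and horizontal distance between heel_tall_mid and feeder below 0.012 m and angle between heel_tall_mid's own z axis and vertical below 0.15 rad); the robot touches nothing.
It fails at once if the low heel block is moved by more than 30 mm (distance of heel_low_mid from where it was at the start of the episode above 0.03 m).
It fails at once if the broad heel block is moved by more than 30 mm (distance of heel_broad_mid from where it was at the start of the episode above 0.03 m).
It also fails if it takes over 45 s, if anything falls off the work surface, if the arm or the gripper's body presses on something with over 40 N, if the wrist force passes 120 N, or if a joint passes its speed limit or range.

### The arm

A 6-joint arm with a two-finger parallel gripper is mounted at the origin on the work surface. World frame = base frame: x ahead of the robot, y to its left, z up, the work surface at z = 0. Lengths are in m, angles in degrees, forces in N, time in s.
With the tool pointing down it reaches from about 0.4 to 0.825 m from the base axis. Payload 7 kg.
Tool frame: the origin (TCP) lies at the very end of the fingers, on their centre line; the grasp point (between the pads) lies behind it (r.grasp_offset is the z of the grasp point in the tool frame, in m); z points along the fingers, y is the direction in which the jaws open and shut (so a half turn about z gives the same grasp; the last joint's range is limited). The gripper opens to 88 mm and grips with 3 to 60 N. Pads are 19 mm wide; open, the fingers measure 130 mm over their backs; the gripper's body (78 mm by 193 mm) begins 47 mm behind the grasp point.
Start: joints at [16.507, 20.546, 0.682, 0, -70.136, -16.507], TCP at [0.675, -0, 0.227] pointing down, gripper open.
Joint ranges: [-176.03, 176.03], [-82.01, 121.73], [-58.28, 71.71], [-173.87, 95.51], [-174.79, -0.11], [-173.66, 173.66]. Speed limits (degrees/s): [136.94, 136.94, 172.46, 180, 180, 180].

### API

Orientations are given as [roll, pitch, yaw] about the fixed x, y, z axes, in that order (R = Rz(yaw) Ry(pitch) Rx(roll)).
In Python, from plant import r gives the robot as it stands. The module is installed in compiled form; this text tells all that it offers.
- The arm moves only by the tool servo_tool, never from a script. Its argument "targets" is a list of rows, each an object of numbers: "dx", "dy", "dz": the shift along the world's x, y, z in cm; "spin": the turn about the world's z in rad; "grip": the opening in per cent of the stroke, from 0 (shut) to 100 (fully open). A call has exactly 10 rows; each row is the pose to reach, as a shift and turn from the pose commanded when the call began; what a row does not reach only later rows make up. A row lasts 1/12 s, in which the tool goes at most 41.7 mm and 7.16 degrees, less where a joint would pass 70% of its speed; a pose out of reach is approached as far as the arm can. A call with a gripper value outside its range is refused whole. The fingers move at their own pace and stop on an object; "squeeze" is the grip in N (left out, the last holds). Time passes only in rows, so rows that repeat a pose let the fingers close, or fill a call up. It gives the time, the measured TCP pose, the force and the opening at its end, in the units of the state.
- r.get_state(): the state, without advancing time (a new reading comes with each control period).
- r.capture(name): name is "scene" or "side" or "wrist"; returns the picture (400x640x3 uint8, blue, green, red); there is no depth.
- r.get_calibration(name): a dict with "K" (3x3 intrinsics, pixels), "extrinsics" (4x4, takes a point from camera to world coordinates). Camera axes: x right, y down, z forward; pixel columns grow to the right and rows downward; lengths in m; the calibration is good to about 2 mm. The wrist camera is an equidistant fisheye: a pixel r from the principal point sees the ray r / f radians off the axis. A picture is of the moment at which its call begins: read the wrist's pose just before it. get_calibration takes no time and is no camera call; for the wrist camera it gives the pose at the moment of the call.
- r.close_job(): hands the job in, once; it reports no verdict.
Trained networks look in the newest picture that a camera, given by its name, has taken for a name from the list of things; names that differ only in an ending like _2 or _b are one class to them, and where a whole thing is asked for, a point or a joint stands for the part that bears it (a point fixed in the world has none). Each returns a list of dicts, best first, with "p" (0 to 1); they miss things now and then, are a little off and sometimes report something else, mostly with a low value. They report only what shows in the picture. A call takes as long as a camera call. They do not tell look-alikes from the thing itself.
- r.cut_out(name, camera): "mask" (400x640 bool, what is visible of it) and "extent" ([left, top, right, bottom] in pixels, round what is visible of it).
The state is a dict: "time_s": time; "joints": joint angles; "qd": joint speeds; "joint_torque": joint torques, N m; "tcp_pos": TCP position; "eef_rot": TCP orientation; "contact_force": force on the tool from outside, world axes, zero at the start; "moment": the same for the moment, N m; "gripper_width": finger opening in m.
Only numpy, scipy, OpenCV 4.12 (cv2) and the standard library are available. Lean on these libraries where they do the work, as an engineer would, in place of code of your own. Each camera call takes 0.05 s, during which the arm holds its last target. There are 200 camera calls.

## Working session

There is one attempt and no reset: what is moved stays moved. The work goes in short steps, Python scripts to look and compute and a tool call to move; the robot and the scene stay as the last step left them, time stands still between calls to the robot, and variables do not carry over. Pictures are saved under pics/ and viewed, about 8 in all and at most 12, crops included, and the job is handed in when it is done.

Besides the shell and the picture viewer there is one more tool, called after ">>>" by a JSON object that holds its "name" and its "arguments". servo_tool: Moves the arm, as the interface text tells. Its arguments: {"type":"object","properties":{"targets":{"type":"array"},"squeeze":{"type":"number"}},"required":["targets"]}

```bash
mkdir -p pics; python3 - <<'E'
from plant import r
import cv2,numpy as np
for c in ("scene","side"):
    im=r.capture(c); cv2.imwrite(f"pics/{c}0.png",im)
    for n in ("heel_tall_mid","heel_low_mid","heel_broad_mid","feeder","follower"):
        print(c,n,[(round(d["p"],2),[int(v) for v in d["extent"]]) for d in r.cut_out(n,c)[:4]])
    k=r.get_calibration(c); print(k["K"].round(1).tolist(),k["extrinsics"].round(3).tolist())
a=[cv2.imread(f"pics/{c}0.png") for c in("scene","side")]
s=r.get_state();print({k:s[k] for k in("time_s","tcp_pos","eef_rot","gripper_width")},r.grasp_offset)
E
```

```text
scene heel_tall_mid [(0.94, [273, 179, 301, 204]), (0.9, [313, 284, 346, 321]), (0.9, [312, 217, 339, 245]), (0.86, [350, 248, 379, 284])]
scene heel_low_mid [(0.61, [360, 193, 386, 216])]
scene heel_broad_mid [(0.9, [427, 239, 462, 276])]
scene feeder []
scene follower [(0.43, [263, 122, 276, 128])]
[[375.8, 0.0, 324.8], [0.0, 375.8, 204.6], [0.0, 0.0, 1.0]] [[-0.762, 0.503, -0.408, 0.988], [0.648, 0.59, -0.482, 0.401], [-0.001, -0.632, -0.775, 0.73], [0.0, 0.0, 0.0, 1.0]]
side heel_tall_mid [(0.98, [211, 235, 241, 266]), (0.94, [256, 246, 290, 279]), (0.89, [287, 216, 314, 247]), (0.75, [325, 186, 345, 214])]
side heel_low_mid [(0.86, [346, 248, 378, 271])]
side heel_broad_mid [(0.6, [384, 156, 398, 181]), (0.55, [293, 305, 343, 343]), (0.47, [256, 247, 289, 279])]
side feeder [(0.85, [353, 141, 421, 205]), (0.71, [296, 307, 343, 344])]
side follower [(0.65, [384, 154, 403, 181])]
[[452.2, 0.0, 317.6], [0.0, 452.2, 206.0], [0.0, 0.0, 1.0]] [[-0.867, -0.274, 0.417, 0.224], [-0.499, 0.459, -0.735, 0.73], [0.01, -0.845, -0.535, 0.611], [0.0, 0.0, 0.0, 1.0]]
{'time_s': 0.6, 'tcp_pos': array([ 6.74954931e-01, -4.36368577e-05,  2.26571060e-01]), 'eef_rot': array([ 1.79998172e+02, -4.75484387e-04, -8.99991191e+01]), 'gripper_width': 0.08764776629397965} -0.0188
```

View pics/scene0.png

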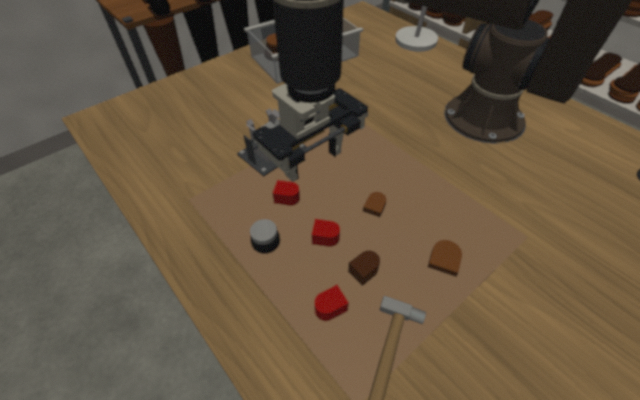

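View pics/side0.png

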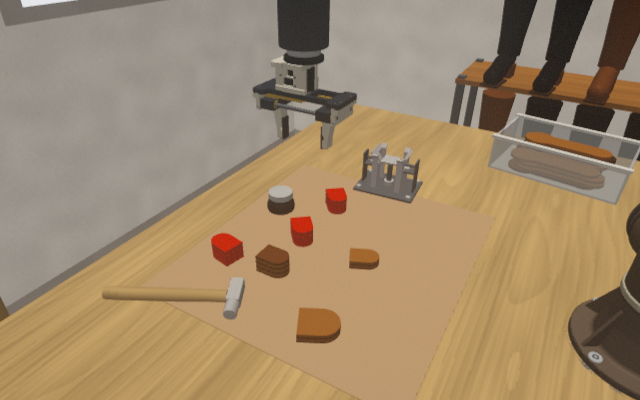

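Candidates for the tall heel (side picture): brown banded block at (272,262), and red look-alikes at (227,248), (302,231) and (336,200). Low blocks are at (363,258) and (318,325). In the scene picture the brown tall block is at (364,266), so I choose that one. The feeder is at side (388,172). Next come a close crop and a wrist view.

```bash
cat > h.py <<'E'
import numpy as np,cv2
from scipy.optimize import minimize
from plant import r
def proj(c,P,cal=None):
    k=cal or r.get_calibration(c);E=np.linalg.inv(k["extrinsics"]);p=np.atleast_2d(P)@E[:3,:3].T+E[:3,3];K=k["K"]
    if c=="wrist":
        rho=np.hypot(p[:,0],p[:,1])+1e-12;t=np.arctan2(rho,p[:,2]);q=p[:,:2]*(t/rho)[:,None]
    else: q=p[:,:2]/p[:,2:]
    return q*[K[0,0],K[1,1]]+K[:2,2]
def ray(c,uv,z,cal=None):
    k=cal or r.get_calibration(c);K=k["K"];q=(np.asarray(uv,float)-K[:2,2])/[K[0,0],K[1,1]]
    if c=="wrist":
        t=np.linalg.norm(q)+1e-12;d=np.r_[q/t*np.sin(t),np.cos(t)]
    else: d=np.r_[q,1]
    E=k["extrinsics"];d=E[:3,:3]@d;o=E[:3,3];return o+d*(z-o[2])/d[2]
def heel(x,y,yaw,z0,h=.04):
    a=np.linspace(np.pi/2,3*np.pi/2,13);o=np.vstack([np.c_[-.008+.023*np.cos(a),.023*np.sin(a)],[[.031,-.023],[.031,.023]]])
    c,s=np.cos(yaw),np.sin(yaw);o=o@np.array([[c,s],[-s,c]])+[x,y]
    return np.vstack([np.c_[o,np.full(len(o),z)] for z in(z0,z0+h)])
def fit(views,z0,x0,y0):  # views: list (cam,cal,mask)
    def cost(v):
        e=0
        for c,k,m in views:
            im=np.zeros(m.shape,np.uint8);hl=cv2.convexHull(proj(c,heel(*v,z0),k).astype(np.float32))
            cv2.fillConvexPoly(im,np.round(hl*16).astype(np.int32),255,cv2.LINE_AA,4)
            e+=np.abs(im/255.-m).sum()/m.sum()
        return e
    return min((minimize(cost,[x0,y0,w],method="Nelder-Mead",options=dict(initial_simplex=[[x0,y0,w],[x0+.01,y0,w],[x0,y0+.01,w],[x0,y0,w+.4]])) for w in np.arange(0,6.2,.5)),key=lambda s:s.fun)
E
python3 - <<'E'
from h import *
V=[]
for c,pt in(("scene",(364,266)),("side",(272,262))):
    r.capture(c)
    m=[d["mask"] for d in r.cut_out("heel_tall_mid",c) if d["mask"][pt[1],pt[0]]][0]
    V.append((c,r.get_calibration(c),m)); print(c,ray(c,pt,.02).round(3))
s=fit(V,0,*ray("side",(272,262),.02)[:2]);print(s.x.round(4),np.degrees(s.x[2]),s.fun)
for uv in((353,187),(388,187),(410,200),(421,187),(371,177)):print(uv,ray("side",uv,.008).round(3))
k=r.get_calibration("wrist");im=r.capture("wrist");cv2.imwrite("pics/w0.png",im);print(k["K"].round(1).tolist(),k["extrinsics"].round(3).tolist())
a=cv2.imread("pics/side0.png")
A=cv2.resize(a[130:215,340:440],(400,340),interpolation=3);B=cv2.resize(a[210:295,200:300],(400,340),interpolation=3)
cv2.imwrite("pics/c0.png",np.hstack([A,B]))
E
```

```text
scene [0.66  0.144 0.02 ]
side [0.658 0.15  0.02 ]
[0.6564 0.1473 6.2513] 358.172333017132 0.24063720190779017
(353, 187) [ 0.66  -0.23   0.008]
(388, 187) [ 0.58  -0.279  0.008]
(410, 200) [ 0.506 -0.246  0.008]
(421, 187) [ 0.503 -0.325  0.008]
(371, 177) [ 0.642 -0.306  0.008]
[[309.7, 0.0, 318.8], [0.0, 309.7, 197.3], [0.0, 0.0, 1.0]] [[-1.0, 0.001, -0.001, 0.675], [0.001, 0.957, 0.289, -0.079], [0.001, 0.289, -0.957, 0.385], [0.0, 0.0, 0.0, 1.0]]
```

View pics/c0.png

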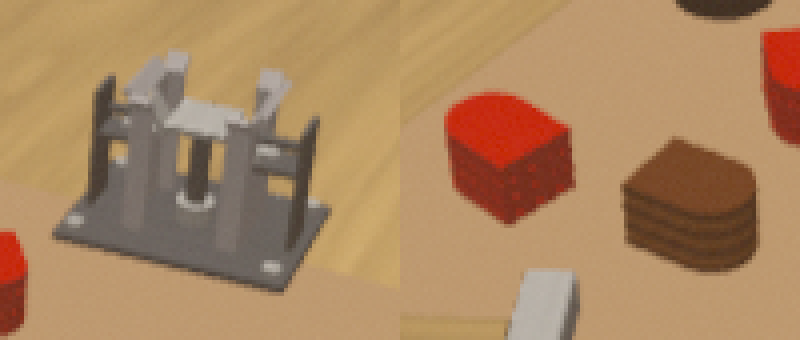

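View pics/w0.png

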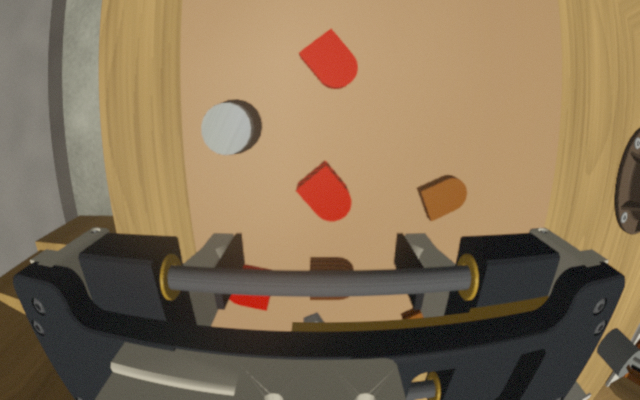

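The crop confirms the choice: the brown banded tall block is at about (0.656, 0.147) with yaw near 0, and the red ones are excluded. In the wrist view the heel is partly hidden at (330,278) and the feeder is out of frame. I'll move above the heel, turned so the jaws lie along y.

>>> {"name": "servo_tool", "arguments": {"targets": [{"dx": -0.2, "dy": 1.5, "spin": 0.12, "grip": 100}, {"dx": -0.4, "dy": 3, "spin": 0.24, "grip": 100}, {"dx": -0.6, "dy": 4.5, "spin": 0.36, "grip": 100}, {"dx": -0.8, "dy": 6, "spin": 0.48, "grip": 100}, {"dx": -1, "dy": 7.5, "spin": 0.6, "grip": 100}, {"dx": -1.2, "dy": 9, "spin": 0.72, "grip": 100}, {"dx": -1.4, "dy": 10.5, "spin": 0.84, "grip": 100}, {"dx": -1.6, "dy": 12, "spin": 0.96, "grip": 100}, {"dx": -1.8, "dy": 13.5, "spin": 1.08, "grip": 100}, {"dx": -1.9, "dy": 14.7, "spin": 1.2, "grip": 100}]}}

```text
validation failed for argument at $.ta...
```

>>> {"name": "servo_tool", "arguments": {"targets": [{"spin": 0.12, "dz": -0.5, "grip": 75}, {"spin": 0.24, "dz": -1, "grip": 75}, {"spin": 0.34, "dz": -2, "grip": 75}, {"spin": 0.37, "dz": -3, "grip": 75}, {"spin": 0.37, "dz": -4, "grip": 75}, {"spin": 0.37, "dz": -5, "grip": 75}, {"spin": 0.37, "dz": -6, "grip": 75}, {"spin": 0.37, "dz": -6, "grip": 75}, {"spin": 0.37, "dz": -6, "grip": 75}, {"spin": 0.37, "dz": -6, "grip": 75}]}}

```text
validation failed for argument at $.ta...
```

```bash
python3 - <<'E'
from h import *
k=r.get_calibration("wrist");im=r.capture("wrist")
D=r.cut_out("heel_tall_mid","wrist");hit=[]
for d in D:
    m=d["mask"];v,u=np.nonzero(m);px=im[m].mean(0);w=ray("wrist",(u.mean(),v.mean()),.03,k)
    print(round(d["p"],2),d["extent"],px.round(),w.round(3))
    if np.hypot(w[0]-.656,w[1]-.147)<.03: hit.append(m)
s=fit([("wrist",k,hit[0])],0,.656,.147);print(s.x.round(4),np.degrees(s.x[2]),s.fun)
hl=cv2.convexHull(proj("wrist",heel(*s.x,0),k).astype(np.float32));cv2.polylines(im,[hl.astype(np.int32)],True,(0,255,0),1)
cv2.imwrite("pics/w1.png",im)
t=r.get_state();print(t["time_s"],t["tcp_pos"].round(4),t["eef_rot"].round(2),t["gripper_width"],t["joints"].round(1),t["contact_force"].round(1))
E
```

```text
0.93 [309.8, 255.3, 352.9, 298.1] [40. 61. 89.] [0.66  0.127 0.03 ]
0.9 [298.1, 28.9, 360.9, 87.7] [ 49.  69. 200.] [ 0.662 -0.132  0.03 ]
0.87 [298.2, 158.0, 356.6, 222.4] [ 43.  65. 190.] [0.667 0.022 0.03 ]
0.79 [229.1, 265.1, 274.0, 313.5] [ 32.  49. 175.] [0.769 0.172 0.03 ]
[0.6619 0.155  4.6997] 269.2740610304299 1.9778804573188795
0.95 [ 0.675  -0.      0.2266] [-180.    0.  -90.] 0.0874980822113801 [ 16.5  20.5   0.7  -0.  -70.1 -16.5] [-0.  -0.2 -0.5]
```

View pics/w1.png

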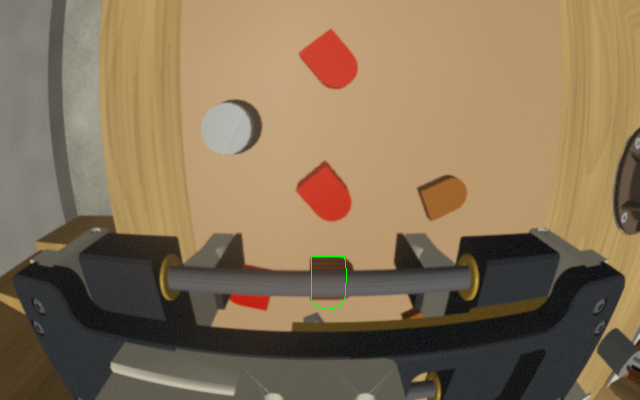

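The move call was refused, probably because every row needs all five fields. I'm repeating it with complete rows.

>>> {"name": "servo_tool", "arguments": {"targets": [{"dx": -0.2, "dy": 1.5, "dz": 0, "spin": 0.12, "grip": 100}, {"dx": -0.4, "dy": 3, "dz": 0, "spin": 0.24, "grip": 100}, {"dx": -0.6, "dy": 4.5, "dz": 0, "spin": 0.36, "grip": 100}, {"dx": -0.8, "dy": 6, "dz": 0, "spin": 0.48, "grip": 100}, {"dx": -1, "dy": 7.5, "dz": 0, "spin": 0.6, "grip": 100}, {"dx": -1.2, "dy": 9, "dz": 0, "spin": 0.72, "grip": 100}, {"dx": -1.4, "dy": 10.5, "dz": 0, "spin": 0.84, "grip": 100}, {"dx": -1.6, "dy": 12, "dz": 0, "spin": 0.96, "grip": 100}, {"dx": -1.8, "dy": 13.5, "dz": 0, "spin": 1.08, "grip": 100}, {"dx": -1.9, "dy": 14.7, "dz": 0, "spin": 1.2, "grip": 100}]}}

```text
time_s: 1.78
tcp_pos: [0.6558, 0.1481, 0.2266]
eef_rot: [-180.0, -0.0, -20.9]
contact_force: [-0.2, 0.5, -0.2]
gripper_width: 0.0876
```

>>> {"name": "servo_tool", "arguments": {"targets": [{"dx": 0, "dy": 0, "spin": 0.12, "dz": -0.5, "grip": 75}, {"dx": 0, "dy": 0, "spin": 0.24, "dz": -1, "grip": 75}, {"dx": 0, "dy": 0, "spin": 0.34, "dz": -2, "grip": 75}, {"dx": 0, "dy": 0, "spin": 0.37, "dz": -3, "grip": 75}, {"dx": 0, "dy": 0, "spin": 0.37, "dz": -4, "grip": 75}, {"dx": 0, "dy": 0, "spin": 0.37, "dz": -5, "grip": 75}, {"dx": 0, "dy": 0, "spin": 0.37, "dz": -6, "grip": 75}, {"dx": 0, "dy": 0, "spin": 0.37, "dz": -6, "grip": 75}, {"dx": 0, "dy": 0, "spin": 0.37, "dz": -6, "grip": 75}, {"dx": 0, "dy": 0, "spin": 0.37, "dz": -6, "grip": 75}]}}

```text
time_s: 2.62
tcp_pos: [0.6563, 0.147, 0.1669]
eef_rot: [180.0, -0.0, -0.1]
contact_force: [0.4, 0.0, -0.6]
gripper_width: 0.0654
```

```bash
python3 - <<'E'
from h import *
k=r.get_calibration("wrist");im=r.capture("wrist")
D=r.cut_out("heel_tall_mid","wrist");hit=[]
for d in D:
    m=d["mask"];v,u=np.nonzero(m);px=im[m].mean(0);w=ray("wrist",(u.mean(),v.mean()),.03,k)
    print(round(d["p"],2),d["extent"],px.round(),w.round(3))
    if np.hypot(w[0]-.656,w[1]-.147)<.03: hit.append(m)
s=fit([("wrist",k,hit[0])],0,.656,.147);print(s.x.round(4),np.degrees(s.x[2]),s.fun)
hl=cv2.convexHull(proj("wrist",heel(*s.x,0),k).astype(np.float32));cv2.polylines(im,[hl.astype(np.int32)],True,(0,255,0),1)
cv2.imwrite("pics/w2.png",im)
t=r.get_state();print(t["time_s"],t["tcp_pos"].round(4),t["eef_rot"].round(2),t["gripper_width"],t["joints"].round(1),t["contact_force"].round(1))
E
```

```text
0.95 [270.9, 30.4, 331.6, 103.7] [ 56.  75. 211.] [0.772 0.162 0.03 ]
0.83 [404.5, 142.1, 474.6, 210.4] [ 29.  50. 183.] [0.668 0.027 0.03 ]
0.8 [514.8, 155.3, 574.8, 210.3] [ 11.  21. 160.] [ 0.665 -0.123  0.03 ]
0.55 [295.9, 152.0, 342.1, 217.5] [ 50.  83. 127.] [0.66  0.146 0.03 ]
[0.6558 0.1464 6.2554] 358.40754332582503 0.08457081202046036
2.7167 [0.6564 0.1471 0.1673] [-1.7998e+02 -6.0000e-02 -6.0000e-02] 0.06557791659945839 [ 29.2  22.5  -4.3   0.  -63.1  60.7] [0.4 0.3 0.5]
```

View pics/w2.png

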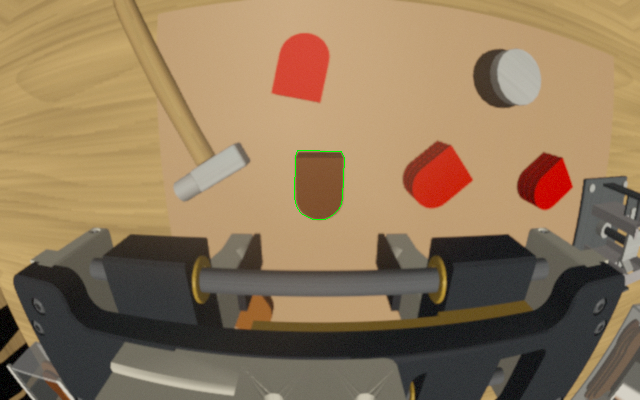

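The wrist picture agrees: the green outline fits the brown heel at (319,185), giving (0.656, 0.1465) and yaw −1.6°. The red blocks are at (301,68), (437,175) and (545,182), and the fingers have room. I'm descending and gripping.

>>> {"name": "servo_tool", "arguments": {"targets": [{"dx": 0, "dy": 0, "dz": -2.5, "spin": -0.03, "grip": 75}, {"dx": 0, "dy": 0, "dz": -5, "spin": -0.03, "grip": 75}, {"dx": 0, "dy": 0, "dz": -7.5, "spin": -0.03, "grip": 75}, {"dx": 0, "dy": 0, "dz": -10, "spin": -0.03, "grip": 75}, {"dx": 0, "dy": 0, "dz": -12, "spin": -0.03, "grip": 75}, {"dx": 0, "dy": 0, "dz": -13.5, "spin": -0.03, "grip": 75}, {"dx": 0, "dy": 0, "dz": -14.7, "spin": -0.03, "grip": 75}, {"dx": 0, "dy": 0, "dz": -15.4, "spin": -0.03, "grip": 75}, {"dx": 0, "dy": 0, "dz": -15.4, "spin": -0.03, "grip": 75}, {"dx": 0, "dy": 0, "dz": -15.4, "spin": -0.03, "grip": 75}]}}

```text
time_s: 3.55
tcp_pos: [0.6564, 0.1472, 0.0131]
eef_rot: [-180.0, -0.0, -1.7]
contact_force: [0.0, 0.9, 0.5]
gripper_width: 0.0662
```

>>> {"name": "servo_tool", "arguments": {"squeeze": 20, "targets": [{"dx": 0, "dy": 0, "dz": 0, "spin": 0, "grip": 40}, {"dx": 0, "dy": 0, "dz": 0, "spin": 0, "grip": 40}, {"dx": 0, "dy": 0, "dz": 0, "spin": 0, "grip": 40}, {"dx": 0, "dy": 0, "dz": 0, "spin": 0, "grip": 40}, {"dx": 0, "dy": 0, "dz": 0, "spin": 0, "grip": 40}, {"dx": 0, "dy": 0, "dz": 0, "spin": 0, "grip": 40}, {"dx": 0, "dy": 0, "dz": 0, "spin": 0, "grip": 40}, {"dx": 0, "dy": 0, "dz": 0, "spin": 0, "grip": 40}, {"dx": 0, "dy": 0, "dz": 0.5, "spin": 0, "grip": 40}, {"dx": 0, "dy": 0, "dz": 1, "spin": 0, "grip": 40}]}}

```text
time_s: 4.38
tcp_pos: [0.6555, 0.1468, 0.0224]
eef_rot: [180.0, 0.1, -1.8]
contact_force: [-0.5, -0.6, -0.9]
gripper_width: 0.0461
```

>>> {"name": "servo_tool", "arguments": {"targets": [{"dx": 0, "dy": 0, "dz": 3, "spin": 0, "grip": 40}, {"dx": 0, "dy": 0, "dz": 6, "spin": 0, "grip": 40}, {"dx": 0, "dy": -1, "dz": 9, "spin": 0, "grip": 40}, {"dx": -0.5, "dy": -3.5, "dz": 12, "spin": 0, "grip": 40}, {"dx": -1.5, "dy": -6.5, "dz": 15, "spin": 0, "grip": 40}, {"dx": -2.5, "dy": -9.5, "dz": 17, "spin": 0, "grip": 40}, {"dx": -3.5, "dy": -12.5, "dz": 18, "spin": 0, "grip": 40}, {"dx": -4.5, "dy": -15.5, "dz": 18, "spin": 0, "grip": 40}, {"dx": -5.5, "dy": -18.5, "dz": 18, "spin": 0, "grip": 40}, {"dx": -6, "dy": -21, "dz": 18, "spin": 0, "grip": 40}]}}

```text
time_s: 5.22
tcp_pos: [0.5945, -0.0647, 0.2034]
eef_rot: [-180.0, -0.0, -1.8]
contact_force: [0.6, -0.0, -0.9]
gripper_width: 0.0461
```

```bash
python3 - <<'E'
from h import *
k=r.get_calibration("wrist");im=r.capture("wrist");cv2.imwrite("pics/w3.png",im);np.savez("w3",**k)
for n in("feeder","follower"):
    print(n,[(round(d["p"],2),[int(v) for v in d["extent"]]) for d in r.cut_out(n,"wrist")[:3]])
t=r.get_state();print(t["time_s"],t["tcp_pos"].round(4),t["eef_rot"].round(2),t["gripper_width"],t["joints"].round(1),t["contact_force"].round(1))
# side, upscaled crop, with no occlusion
s=r.capture("side");cv2.imwrite("pics/s3.png",s)
cv2.imwrite("pics/w3c.png",cv2.resize(im[60:360,340:640],(600,600),interpolation=3))
E
```

```text
feeder [(0.61, [453, 113, 567, 253])]
follower [(0.86, [496, 165, 541, 209])]
5.3667 [ 0.5953 -0.0647  0.2031] [-1.7999e+02 -2.0000e-02 -1.9200e+00] 0.045901412293191085 [ 12.5  14.4 -11.3  -0.  -64.4  75.6] [ 0.1  1.6 -0.3]
```

View pics/w3c.png

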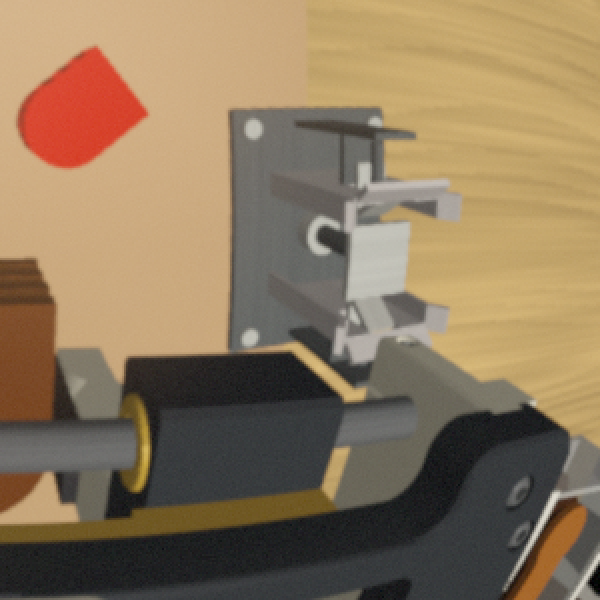

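The view shows the foot plate's corners at crop (231,109), (381,108) and (230,350). The light follower plate has corners at (346,231), (409,222), (408,293) and (347,299). The held heel is at the left.

```bash
python3 - <<'E'
from h import *
from scipy.optimize import least_squares
k=dict(np.load("w3.npz"))
f=lambda u,v:(340+u/2,60+v/2)
W=[f(231,109),f(381,108),f(230,350)]
w=np.array([ray("wrist",p,.008,k) for p in W]);print("foot",w.round(4))
fo=np.array([ray("wrist",f(*p),.084,k) for p in((346,231),(409,222),(408,293),(347,299))]);print("foll",fo.round(4),fo.mean(0).round(4))
print("ring",ray("wrist",f(320,237),.012,k).round(4))
L=np.array([[.08,.06,.008],[.08,-.06,.008],[-.08,.06,.008]])
S=np.array([(353.3,189.5),(410.7,203),(422.7,182.5)]);LS=np.array([[.08,.06,.008],[-.08,.06,.008],[-.08,-.06,.008]])
def T(v,l):
    c,s=np.cos(v[2]),np.sin(v[2]);return np.c_[l[:,:2]@np.array([[c,s],[-s,c]])+v[:2],l[:,2]]
for nm,res in(("wrist",lambda v:(proj("wrist",T(v,L),k)-W).ravel()),("side",lambda v:(proj("side",T(v,LS))-S).ravel())):
    s=least_squares(res,[.58,-.27,0]);print(nm,s.x.round(4),np.degrees(s.x[2]).round(2),s.fun.round(1))
E
```

```text
foot [[ 0.6645 -0.232   0.008 ]
 [ 0.6726 -0.3498  0.008 ]
 [ 0.5073 -0.2443  0.008 ]]
foll [[ 0.6062 -0.2709  0.084 ]
 [ 0.6112 -0.3173  0.084 ]
 [ 0.5692 -0.3252  0.084 ]
 [ 0.5678 -0.2781  0.084 ]] [ 0.5886 -0.2979  0.084 ]
ring [ 0.585  -0.3021  0.012 ]
wrist [ 0.5896 -0.2976  0.0745] 4.27 [-0.1 -0.4  1.  -0.9 -0.5  1.3]
side [ 0.582  -0.2856  0.0833] 4.77 [-1.  -0.3  0.6  0.2  0.3 -0.1]
```

Wrist fit and follower plate agree on (0.589, −0.298) and yaw 4.3°. The coarse side view says (0.582, −0.286). I'll move closer and look again.

>>> {"name": "servo_tool", "arguments": {"targets": [{"dx": 0, "dy": -1, "dz": 0, "spin": 0.02, "grip": 40}, {"dx": 0, "dy": -3, "dz": 0, "spin": 0.04, "grip": 40}, {"dx": -0.2, "dy": -5, "dz": 0, "spin": 0.06, "grip": 40}, {"dx": -0.4, "dy": -7, "dz": 0, "spin": 0.08, "grip": 40}, {"dx": -0.6, "dy": -9, "dz": 0, "spin": 0.1, "grip": 40}, {"dx": -0.6, "dy": -11, "dz": 0, "spin": 0.107, "grip": 40}, {"dx": -0.6, "dy": -12.5, "dz": 0, "spin": 0.107, "grip": 40}, {"dx": -0.6, "dy": -13.5, "dz": 0, "spin": 0.107, "grip": 40}, {"dx": -0.6, "dy": -13.5, "dz": 0, "spin": 0.107, "grip": 40}, {"dx": -0.6, "dy": -13.5, "dz": 0, "spin": 0.107, "grip": 40}]}}

```text
time_s: 6.25
tcp_pos: [0.5902, -0.1976, 0.2023]
eef_rot: [-180.0, 0.0, 4.3]
contact_force: [-0.6, 0.4, -0.7]
gripper_width: 0.0464
```

```bash
python3 - <<'E'
from h import *
k=r.get_calibration("wrist");im=r.capture("wrist");cv2.imwrite("pics/w4.png",im);np.savez("w4",**k)
t=r.get_state();print(t["time_s"],t["tcp_pos"].round(4),t["eef_rot"].round(2),t["gripper_width"],t["contact_force"].round(1))
v=[.5896,-.2976,.0745];c,s=np.cos(v[2]),np.sin(v[2])
for a,b,z,col in((.08,.06,.008,(0,255,0)),(.036,.03,.107,(255,0,255))):
    P=np.array([[x*c-y*s+v[0],x*s+y*c+v[1],z] for x,y in((a,b),(a,-b),(-a,-b),(-a,b))])
    q=proj("wrist",P,k);cv2.polylines(im,[np.int32(q*16)],True,col,1,cv2.LINE_AA,4)
cv2.imwrite("pics/w4c.png",cv2.resize(im[50:290,260:560],(750,600),interpolation=3))
E
```

```text
6.3 [ 0.5902 -0.1973  0.2024] [-1.7999e+02  1.0000e-02  4.3800e+00] 0.04592115205594603 [ 0.6 -0.  -0.5]
```

View pics/w4c.png

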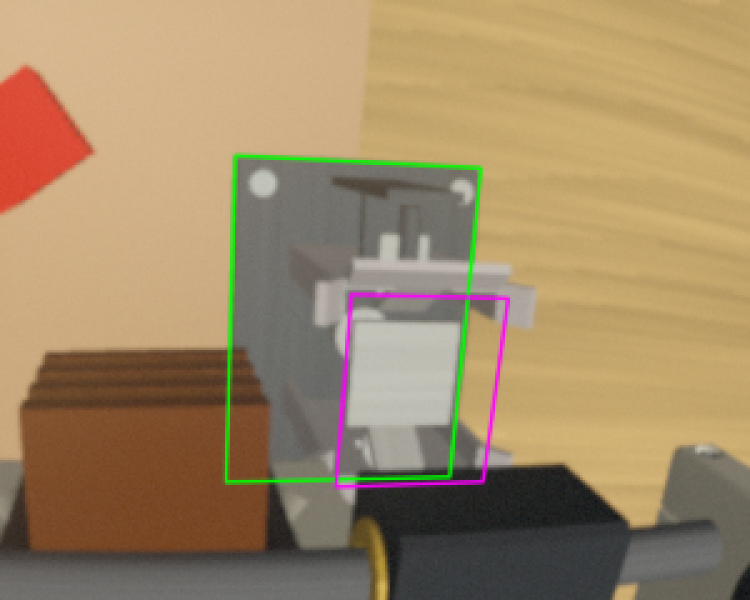

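```bash
python3 - <<'E'
from h import *
k=dict(np.load("w4.npz"));f=lambda u,v:(260+u/2.5,50+v/2.5)
fo=np.array([ray("wrist",f(*p),.084,k) for p in((355,322),(460,322),(452,426),(347,426))]);print(fo.round(4),fo.mean(0).round(4))
print("foot",[ray("wrist",f(*p),.008,k).round(4) for p in((235,156),(481,168),(226,482))])
# held heel: x of straight end, underside front edge (y extent) 
z=.2024-.0125
for n,p,zz in(("end bottom L",(46,354),z),("end bottom R",(246,350),z),("end top L",(23,405),z+.04),("end top R",(268,403),z+.04)):print(n,ray("wrist",f(*p),zz,k).round(4))
E
```

```text
[[ 0.6085 -0.275   0.084 ]
 [ 0.6123 -0.318   0.084 ]
 [ 0.5695 -0.3231  0.084 ]
 [ 0.5668 -0.2782  0.084 ]] [ 0.5893 -0.2986  0.084 ]
foot [array([ 0.6643, -0.2323,  0.008 ]), array([ 0.6734, -0.3521,  0.008 ]), array([ 0.5048, -0.2443,  0.008 ])]
end bottom L [ 0.6182 -0.1726  0.1899]
end bottom R [ 0.6226 -0.2184  0.1899]
end top L [ 0.6201 -0.1734  0.2299]
end top R [ 0.6238 -0.2173  0.2299]
```

The second measurement agrees: feeder at (0.589, −0.298), yaw 4.3°, and the heel is centred on the TCP. I'm moving over the column, then inserting.

>>> {"name": "servo_tool", "arguments": {"targets": [{"dx": 0, "dy": -1.5, "dz": 0, "spin": 0, "grip": 40}, {"dx": 0, "dy": -3.5, "dz": 0, "spin": 0, "grip": 40}, {"dx": 0, "dy": -5.5, "dz": 0, "spin": 0, "grip": 40}, {"dx": -0.1, "dy": -7.5, "dz": 0, "spin": 0, "grip": 40}, {"dx": -0.1, "dy": -9.2, "dz": 0, "spin": 0, "grip": 40}, {"dx": -0.1, "dy": -10.1, "dz": -1, "spin": 0, "grip": 40}, {"dx": -0.1, "dy": -10.1, "dz": -2.5, "spin": 0, "grip": 40}, {"dx": -0.1, "dy": -10.1, "dz": -4.5, "spin": 0, "grip": 40}, {"dx": -0.1, "dy": -10.1, "dz": -6.3, "spin": 0, "grip": 40}, {"dx": -0.1, "dy": -10.1, "dz": -7.2, "spin": 0, "grip": 40}]}}

```text
time_s: 7.13
tcp_pos: [0.5878, -0.2975, 0.1273]
eef_rot: [-179.9, 0.2, 4.4]
contact_force: [0.2, -0.7, -1.7]
gripper_width: 0.046
```

>>> {"name": "servo_tool", "arguments": {"targets": [{"dx": 0, "dy": 0, "dz": 0, "spin": 0, "grip": 40}, {"dx": 0, "dy": 0, "dz": -0.5, "spin": 0, "grip": 40}, {"dx": 0, "dy": 0, "dz": -1, "spin": 0, "grip": 40}, {"dx": 0, "dy": 0, "dz": -1.5, "spin": 0, "grip": 40}, {"dx": 0, "dy": 0, "dz": -2, "spin": 0, "grip": 40}, {"dx": 0, "dy": 0, "dz": -2.4, "spin": 0, "grip": 40}, {"dx": 0, "dy": 0, "dz": -2.8, "spin": 0, "grip": 40}, {"dx": 0, "dy": 0, "dz": -3.1, "spin": 0, "grip": 40}, {"dx": 0, "dy": 0, "dz": -3.3, "spin": 0, "grip": 40}, {"dx": 0, "dy": 0, "dz": -3.3, "spin": 0, "grip": 40}]}}

```text
time_s: 7.97
tcp_pos: [0.5891, -0.2991, 0.0975]
eef_rot: [180.0, -0.0, 4.4]
contact_force: [1.4, -0.2, -0.8]
gripper_width: 0.0459
```

>>> {"name": "servo_tool", "arguments": {"targets": [{"dx": 0, "dy": 0, "dz": -0.1, "spin": 0, "grip": 40}, {"dx": 0, "dy": 0, "dz": -0.2, "spin": 0, "grip": 40}, {"dx": 0, "dy": 0, "dz": -0.3, "spin": 0, "grip": 40}, {"dx": 0, "dy": 0, "dz": -0.3, "spin": 0, "grip": 40}, {"dx": 0, "dy": 0, "dz": -0.3, "spin": 0, "grip": 40}, {"dx": 0, "dy": 0, "dz": -0.3, "spin": 0, "grip": 40}, {"dx": 0, "dy": 0, "dz": -0.3, "spin": 0, "grip": 40}, {"dx": 0, "dy": 0, "dz": -0.3, "spin": 0, "grip": 40}, {"dx": 0, "dy": 0, "dz": -0.3, "spin": 0, "grip": 40}, {"dx": 0, "dy": 0, "dz": -0.3, "spin": 0, "grip": 40}]}}

```text
time_s: 8.8
tcp_pos: [0.5892, -0.2991, 0.0949]
eef_rot: [180.0, -0.0, 4.4]
contact_force: [-0.4, 0.5, 4.5]
gripper_width: 0.0459
```

```bash
python3 - <<'E'
from h import *
s=r.capture("side");w=r.capture("wrist")
t=r.get_state();print(t["time_s"],t["tcp_pos"].round(4),t["contact_force"].round(1),t["moment"].round(2))
cv2.imwrite("pics/v5.png",np.hstack([cv2.resize(s[110:220,330:440],(400,400),interpolation=3),cv2.resize(w[60:260,220:420],(400,400),interpolation=3)]))
E
```

```text
8.9 [ 0.5892 -0.2992  0.0949] [-1.   0.8  5.4] [ 0.12  0.43 -0.04]
```

View pics/v5.png

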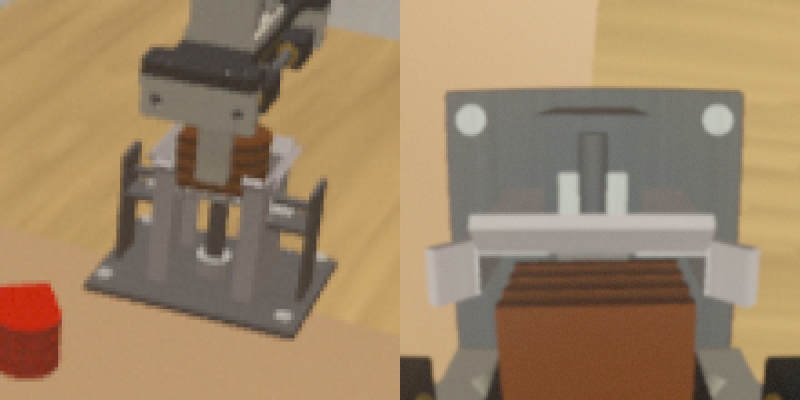

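Both views show the heel seated upright inside the column between the fingers (wrist crop about (597,330)), and the 5 N upward force is the spring. I'm releasing, rising and closing.

>>> {"name": "servo_tool", "arguments": {"targets": [{"dx": 0, "dy": 0, "dz": 0, "spin": 0, "grip": 60}, {"dx": 0, "dy": 0, "dz": 0, "spin": 0, "grip": 70}, {"dx": 0, "dy": 0, "dz": 0, "spin": 0, "grip": 70}, {"dx": 0, "dy": 0, "dz": 0, "spin": 0, "grip": 70}, {"dx": 0, "dy": 0, "dz": 0, "spin": 0, "grip": 70}, {"dx": 0, "dy": 0, "dz": 1, "spin": 0, "grip": 70}, {"dx": 0, "dy": 0, "dz": 2.5, "spin": 0, "grip": 70}, {"dx": 0, "dy": 0, "dz": 4, "spin": 0, "grip": 70}, {"dx": 0, "dy": 0, "dz": 5.5, "spin": 0, "grip": 70}, {"dx": 0, "dy": 0, "dz": 5.5, "spin": 0, "grip": 70}]}}

```text
time_s: 9.73
tcp_pos: [0.5908, -0.2998, 0.1539]
eef_rot: [179.9, -0.3, 4.4]
contact_force: [1.4, -0.5, 0.6]
gripper_width: 0.0613
```

>>> {"name": "servo_tool", "arguments": {"targets": [{"dx": 0, "dy": 0, "dz": 0, "spin": 0, "grip": 0}, {"dx": 0, "dy": 0, "dz": 0, "spin": 0, "grip": 0}, {"dx": 0, "dy": 0, "dz": 0, "spin": 0, "grip": 0}, {"dx": 0, "dy": 0, "dz": 0, "spin": 0, "grip": 0}, {"dx": 0, "dy": 0, "dz": 0, "spin": 0, "grip": 0}, {"dx": 0, "dy": 0, "dz": 0, "spin": 0, "grip": 0}, {"dx": 0, "dy": 0, "dz": 0, "spin": 0, "grip": 0}, {"dx": 0, "dy": 0, "dz": 0, "spin": 0, "grip": 0}, {"dx": 0, "dy": 0, "dz": 0, "spin": 0, "grip": 0}, {"dx": 0, "dy": 0, "dz": 0, "spin": 0, "grip": 0}]}}

```text
time_s: 10.57
tcp_pos: [0.589, -0.299, 0.1495]
eef_rot: [-180.0, 0.0, 4.4]
contact_force: [-0.1, -0.6, -0.6]
gripper_width: 0.0024
```

```bash
python3 - <<'E'
from h import *
s=r.capture("side");w=r.capture("wrist")
t=r.get_state();print(t["time_s"],t["tcp_pos"].round(4),t["contact_force"].round(1),t["gripper_width"])
cv2.imwrite("pics/v6.png",np.hstack([cv2.resize(s[110:220,330:440],(400,400),interpolation=3),cv2.resize(w[60:260,220:420],(400,400),interpolation=3)]))
E
```

```text
10.6667 [ 0.589  -0.299   0.1496] [0.4 0.5 0.4] 0.00044666752187190093
```

View pics/v6.png

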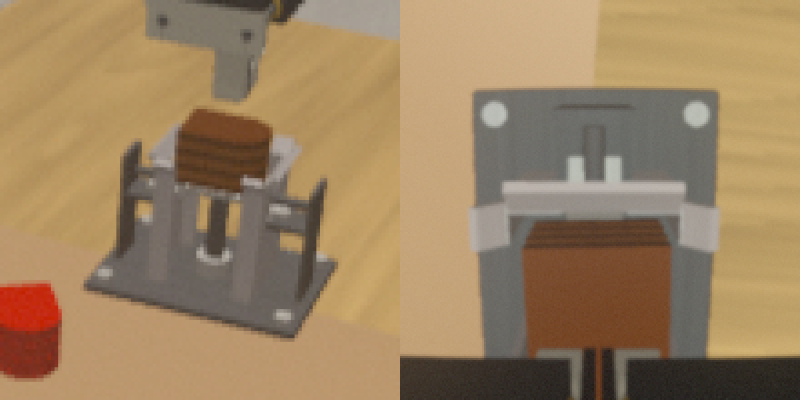

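The heel stands upright on the follower and the closed fingers are centred over it. I'm pressing down.

>>> {"name": "servo_tool", "arguments": {"targets": [{"dx": 0, "dy": 0, "dz": -0.8, "spin": 0, "grip": 0}, {"dx": 0, "dy": 0, "dz": -1.6, "spin": 0, "grip": 0}, {"dx": 0, "dy": 0, "dz": -2.2, "spin": 0, "grip": 0}, {"dx": 0, "dy": 0, "dz": -2.7, "spin": 0, "grip": 0}, {"dx": 0, "dy": 0, "dz": -3.2, "spin": 0, "grip": 0}, {"dx": 0, "dy": 0, "dz": -3.7, "spin": 0, "grip": 0}, {"dx": 0, "dy": 0, "dz": -4.2, "spin": 0, "grip": 0}, {"dx": 0, "dy": 0, "dz": -4.7, "spin": 0, "grip": 0}, {"dx": 0, "dy": 0, "dz": -5, "spin": 0, "grip": 0}, {"dx": 0, "dy": 0, "dz": -5, "spin": 0, "grip": 0}]}}

```text
time_s: 11.5
tcp_pos: [0.589, -0.299, 0.0995]
eef_rot: [180.0, 0.0, 4.4]
contact_force: [-1.6, 1.4, 6.8]
gripper_width: 0.0007
```

>>> {"name": "servo_tool", "arguments": {"targets": [{"dx": 0, "dy": 0, "dz": -0.4, "spin": 0, "grip": 0}, {"dx": 0, "dy": 0, "dz": -0.9, "spin": 0, "grip": 0}, {"dx": 0, "dy": 0, "dz": -1.4, "spin": 0, "grip": 0}, {"dx": 0, "dy": 0, "dz": -1.9, "spin": 0, "grip": 0}, {"dx": 0, "dy": 0, "dz": -2.4, "spin": 0, "grip": 0}, {"dx": 0, "dy": 0, "dz": -2.8, "spin": 0, "grip": 0}, {"dx": 0, "dy": 0, "dz": -3.2, "spin": 0, "grip": 0}, {"dx": 0, "dy": 0, "dz": -3.5, "spin": 0, "grip": 0}, {"dx": 0, "dy": 0, "dz": -3.6, "spin": 0, "grip": 0}, {"dx": 0, "dy": 0, "dz": -3.6, "spin": 0, "grip": 0}]}}

```text
time_s: 12.33
tcp_pos: [0.5891, -0.2991, 0.0647]
eef_rot: [180.0, -0.0, 4.4]
contact_force: [-3.8, 3.1, 13.0]
gripper_width: 0.0002
```

>>> {"name": "servo_tool", "arguments": {"targets": [{"dx": 0, "dy": 0, "dz": -0.05, "spin": 0, "grip": 0}, {"dx": 0, "dy": 0, "dz": -0.1, "spin": 0, "grip": 0}, {"dx": 0, "dy": 0, "dz": -0.1, "spin": 0, "grip": 0}, {"dx": 0, "dy": 0, "dz": -0.1, "spin": 0, "grip": 0}, {"dx": 0, "dy": 0, "dz": -0.1, "spin": 0, "grip": 0}, {"dx": 0, "dy": 0, "dz": -0.1, "spin": 0, "grip": 0}, {"dx": 0, "dy": 0, "dz": -0.1, "spin": 0, "grip": 0}, {"dx": 0, "dy": 0, "dz": -0.1, "spin": 0, "grip": 0}, {"dx": 0, "dy": 0, "dz": -0.1, "spin": 0, "grip": 0}, {"dx": 0, "dy": 0, "dz": -0.1, "spin": 0, "grip": 0}]}}

```text
time_s: 13.17
tcp_pos: [0.5892, -0.2991, 0.0641]
eef_rot: [180.0, -0.0, 4.4]
contact_force: [-5.1, 3.3, 14.6]
gripper_width: 0.0008
```

>>> {"name": "servo_tool", "arguments": {"targets": [{"dx": 0, "dy": 0, "dz": 0.3, "spin": 0, "grip": 0}, {"dx": 0, "dy": 0, "dz": 0.6, "spin": 0, "grip": 0}, {"dx": 0, "dy": 0, "dz": 1, "spin": 0, "grip": 0}, {"dx": 0, "dy": 0, "dz": 2, "spin": 0, "grip": 0}, {"dx": 0, "dy": 0, "dz": 4, "spin": 0, "grip": 0}, {"dx": 0, "dy": 0, "dz": 6, "spin": 0, "grip": 0}, {"dx": 0, "dy": 0, "dz": 8, "spin": 0, "grip": 0}, {"dx": 0, "dy": 0, "dz": 10, "spin": 0, "grip": 0}, {"dx": 0, "dy": 0, "dz": 11, "spin": 0, "grip": 0}, {"dx": 0, "dy": 0, "dz": 11, "spin": 0, "grip": 0}]}}

```text
time_s: 14.0
tcp_pos: [0.5903, -0.2995, 0.1755]
eef_rot: [179.9, -0.2, 4.4]
contact_force: [-0.2, -0.5, 0.4]
gripper_width: 0.0003
```

```bash
python3 - <<'E'
from h import *
s=r.capture("side");k=r.get_calibration("wrist");w=r.capture("wrist");np.savez("w7",**k)
t=r.get_state();print(t["time_s"],t["tcp_pos"].round(4),t["contact_force"].round(1),t["gripper_width"])
for c in("side","wrist"):
  for d in r.cut_out("heel_tall_mid",c):
    m=d["mask"];v,u=np.nonzero(m);kk=k if c=="wrist" else None
    print(c,round(d["p"],2),np.int32(d["extent"]),ray(c,(u.mean(),v.mean()),.06,kk).round(3))
cv2.imwrite("pics/v7.png",np.hstack([cv2.resize(s[110:220,330:440],(400,400),interpolation=3),cv2.resize(w[60:260,220:420],(400,400),interpolation=3)]))
E
```

```text
14.1 [ 0.5888 -0.2988  0.1722] [ 0.5  0.1 -1. ] 0.0006065499137931335
side 0.96 [324 188 346 214] [ 0.629 -0.068  0.06 ]
side 0.89 [377 159 397 185] [ 0.584 -0.267  0.06 ]
side 0.86 [212 234 242 267] [0.729 0.202 0.06 ]
side 0.68 [286 216 311 245] [0.633 0.076 0.06 ]
wrist 0.79 [ 0 24 33 69] [0.76  0.104 0.06 ]
wrist 0.71 [292 160 345 224] [ 0.591 -0.3    0.06 ]
wrist 0.65 [134  73 207 135] [ 0.663 -0.152  0.06 ]
```

View pics/v7.png

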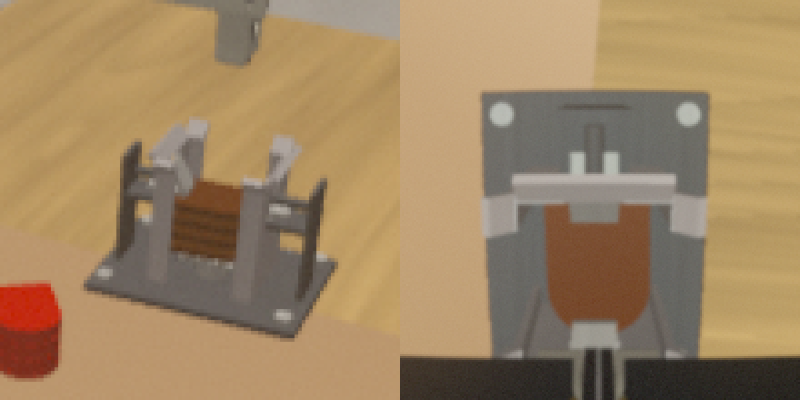

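Both catches lie over the top of the heel (wrist crop (595,210) and (593,335)). It stays down upright with the fingers clear, so I'm handing in.

```bash
python3 -c "
from plant import r
print(r.close_job())"
```

```text
the job is handed in; nothing more can be done
None
```

The brown tall heel block is latched in the feeder, and I handed the job in at about 14 s of the 45 s allowed. I gripped it across its flat sides and set it on the follower at about (0.589, −0.299), yaw 4.3°. I then let go and pressed its top with closed fingers down to 64 mm, where the force was about 15 N.

**Last checks:**
- **Latch:** after I lifted clear, both views showed the heel upright and low in the column, and the wrist view showed both catches over its top. The tool force was back to about 0 N.
- **Position:** the wrist network put the heel within about 3 mm of the column axis.
- **Low blocks:** the arm's path did not go near either low block, but I did not measure them again at the end.

**Disagreements:**
- **Side camera:** my rough side-view estimate of the feeder was about 14 mm off the wrist measurements, and the side network put the latched heel about 30 mm off the axis, though that assumed a height of 60 mm. I trusted the wrist measurements, which agreed twice and matched the insertion.
- **Refused moves:** the first two move calls were refused because their rows were incomplete, so nothing moved. One heel fit in the old, blocked view was therefore useless, and I redid it.

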